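Press the tea tin home and hold its hinge knuckles in line

TASK

Pick up the green tea tin and lower it, hinge side towards the white block of the holder, so that its brass knuckle drops between the block's two brass knuckles and it stands on the sprung red plate. Press the tin down until the plate is fully depressed and the three knuckle holes are in one line, ready for the hinge pin, and finish while still gripping the tin and holding it down there, without letting go. Leave the pin, the jar, the cup and the bottle where they are.

Things in the scene. Friction and masses are not known exactly. Their poses are not given: they have to be found in the camera images.
- tin: Green painted closed tea tin, upright box 60 (x) x 56 (y) x 100 mm high, about 0.3 kg, paper label, dark band near the top, loose on the counter. Origin: centre of its underside, z up. On its +x side, near the top, is one brass hinge knuckle (tin_knuckle). The plain sides at +y and -y, 56 mm apart, are free to grip at any height.
- tin_knuckle (a point): Centre of the tin's brass knuckle: a barrel of 14 mm outer and 8 mm hole diameter, 24 mm long along the tin's y. It lies 39.5 mm to +x of the tin's origin and 84 mm above its underside; the axes are the tin's.
- holder: Fixed holder: brown plank 18 mm thick, on it a low black frame (80 x 76 mm, top 34 mm up) round the sprung red plate, and a white-painted jamb block (84 mm wide, 49 to 75 mm to +x, top 128 mm up) with two brass knuckles on its face. Origin: on the counter under the plate's centre; x from plate to block, y along the hinge axis, z up. Tin goes with its origin above this one, axes parallel.
- hinge_axis (a point): Middle of the hinge axis, halfway between the holder's two brass knuckles (each 14 mm outer, 8 mm hole diameter, 20 mm long along y), 39.5 mm to +x of the holder's origin, 120 mm above the counter. The gap between them is 29 mm wide (-14.5 to +14.5 mm in y) for the tin's 24 mm knuckle. Axes as the holder's.
- plate_top (a point): Centre of the top face of the sprung red plate (66 x 62 mm), 46 mm above the counter when free, 36 mm when fully depressed. With the tin standing on the fully depressed plate its knuckle is at the height of the hinge axis.
- rest_plate (a joint): How far the sprung plate is pressed down, m: 0 free, 0.010 fully depressed (hard stop). It does not yield to the tin's weight alone; it starts to move at about 7 N in all and is fully down at about 14 N in all, tin's weight (about 3 N) included, and springs back when let go.
- tea_jar: Bystander: amber glass jar with a steel cap, 68 mm across, 105 mm high, loose. Origin: centre of its underside.
- mug: Bystander: white ceramic cup without handle, 72 mm across, 85 mm high, loose. Origin: centre of its underside.
- bottle: Bystander: amber swing-top bottle, 66 mm across, 211 mm high, loose. Origin: centre of its underside.
- pin: Bystander: the bent steel hinge pin, 6 mm thick, 90 mm long along its y with a 22 mm bend, lying on the counter. Origin: middle of its long part, on the counter.
There are look-alikes about, which are no part of the job. Leave any pink look-alike of the tin alone. Several things look just like the holder: the one meant starts farthest to the robot's left.

How it is judged:
By the outcome, as a careful person would: the job done as asked, in the order asked, and still so for the second after the job is handed in, while the arm keeps its last pose, push and grip.
It also fails if it takes over 38 s, if anything falls off the work surface, if the arm or the gripper's body presses on something with over 40 N, if the wrist force passes 120 N, or if a joint passes its speed limit or range.

ROBOT

A 7-joint arm with a two-finger parallel gripper is mounted at the origin on the work surface. World frame = base frame: x ahead of the robot, y to its left, z up, the work surface at z = 0. Lengths are in m, angles in rad, forces in N, time in s.
With the tool pointing down it reaches from about 0.4 to 0.85 m from the base axis. Payload 10.4 kg.
Tool frame: the origin (TCP) lies between the finger pads; the fingertips stand 14 mm ahead of it and the grasp point (between the pads) lies 5 mm behind it; z points along the fingers, y is the line along which they close (so a half turn about z gives the same grasp; the last joint's range is limited). The gripper opens to 87 mm and grips with 3 to 60 N. Pads are 19 mm wide; open, the fingers measure 117 mm over their backs; the gripper's body (75 mm by 190 mm) begins 51 mm behind the grasp point.
Start: joints at [1.313, 0.332, -0.065, 1.46, 0.022, 1.35, -0.088], TCP at [0.145, -0.608, 0.237] pointing down, gripper open.
Joint ranges: [-2.6, 2.6], [-0.5, 2.12], [-1.47, 1.34], [0.16, 2.42], [-1.27, 4.41], [0.06, 2.06], [-2.6, 2.6]. Speed limits (rad/s): [2.22, 2.22, 2.79, 2.79, 3.14, 3.14, 3.14].

INTERFACE

Orientations are given as a unit quaternion [x, y, z, w].
In Python, from bench import * gives the robot as it stands.
- The arm moves only by the tool drive_tool, never from a script. Its argument "deltas" is a list of rows, each a list of 7 numbers: the turn, a rotation vector about the tool's x, y, z in degrees, then the shift along the tool's x, y, z in m, then the closure, from -1 (fully open) to 1 (shut). A call has 1 to 12 rows; each row is the pose to reach, as a shift and turn from the pose commanded when the call began, along the tool's axes at that moment; what a row does not reach only later rows make up. A row lasts 1/10 s, in which the tool goes at most 50 mm and 8.59 degrees, less where a joint would pass 70% of its speed; a pose out of reach is approached as far as the arm can. A call with a gripper value outside its range is refused whole. The fingers move at their own pace and stop on an object; "squeeze" is the grip in N (left out, the last holds). Time passes only in rows, so rows that repeat a pose let the fingers close. It gives the time, the measured TCP pose, the force and the opening at its end, in the units of the state.
- read_state(): the state, without advancing time (a new reading comes with each control period).
- camera(name): name is "scene" or "top"; returns (picture, depth): 420x560x3 uint8, red, green, blue; 420x560 float32, m along the optical axis (not along the pixel's ray), 0 where there is no reading.
- camera_params(name): a dict with "K" (3x3 intrinsics, pixels), "R" (3x3) and "t" (3): a world point X has camera coordinates R X + t. Camera axes: x right, y down, z forward; pixel columns grow to the right and rows downward; lengths in m; the calibration is good to about 2 mm. A picture is of the moment at which its call begins. camera_params takes no time and is no camera call.
- close_job(): hands the job in, once; it reports no verdict.
Trained networks look in the newest picture that a camera, given by its name, has taken for a name from the list of things; names that differ only in an ending like _2 or _b are one class to them, and where a whole thing is asked for, a point or a joint stands for the part that bears it (a point fixed in the world has none). Each returns a list of dicts, best first, with "score" (0 to 1); they miss things now and then, are a little off and sometimes report something else, mostly with a low value. They report only what shows in the picture. A call takes as long as a camera call. They do not tell look-alikes from the thing itself.
- outline_of(label, camera): "pixels" (420x560 bool, what is visible of it) and "location" ([column, row] as shares, 0 to 1, of the picture: columns of its width, rows of its height, amid what is visible of it).
- tip_of(label, camera): "location" ([column, row] as shares, 0 to 1, of the picture: columns of its width, rows of its height: a listed point, or the origin of a listed thing).
The state is a dict: "time": time; "joint_positions": joint angles; "joint_vel": joint speeds; "joint_torque": joint torques, N m; "ee_pos": TCP position; "eef_rot": TCP orientation; "ft_force": force on the tool from outside, world axes, zero at the start; "torque": the same for the moment, N m; "width": finger opening in m.
Only numpy, scipy, OpenCV 4.12 (cv2) and the standard library are available. Lean on these libraries where they do the work, as an engineer would, in place of code of your own. Each camera call takes 0.05 s, during which the arm holds its last target. There are 200 camera calls.

## Working session

There is one attempt and no reset: what is moved stays moved. The work goes in short steps, Python scripts to look and compute and a tool call to move; the robot and the scene stay as the last step left them, time stands still between calls to the robot, and variables do not carry over. Pictures are saved under pics/ and viewed, on a budget of 10 in all, crops included, one or two more only if the job needs it, and the job is handed in when it is done.

Besides the shell and the picture viewer there is one more tool, called as name(argument=value, ...) on one line, values as JSON. drive_tool: Moves the arm, as the interface text tells. Its arguments: {"type":"object","properties":{"deltas":{"type":"array"},"squeeze":{"type":"number"}},"required":["deltas"]}

```bash
mkdir -p pics
cat > h.py <<'E'
from bench import *
import numpy as np, cv2
def ray(cam,u,v,z=None,d=None):
    p=camera_params(cam);K,R,t=map(np.array,(p["K"],p["R"],p["t"]))
    r=R.T@np.linalg.inv(K)@np.array([u,v,1.]);c=-R.T@t
    return c+r*(d if d is not None else (z-c[2])/r[2])
def cloud(cam,depth):
    p=camera_params(cam);K,R,t=map(np.array,(p["K"],p["R"],p["t"]))
    v,u=np.mgrid[:420,:560]
    P=np.stack([u,v,np.ones_like(u)],-1)@np.linalg.inv(K).T*depth[...,None]
    return (P-t)@R
def save(n,img,s=1):
    cv2.imwrite(n,cv2.resize(img[...,::-1],None,fx=s,fy=s,interpolation=cv2.INTER_CUBIC))
E
python3 - <<'E'
from h import *
im={}
for c in("scene","top"):
    a,d=camera(c);np.savez(c+"0.npz",a=a,d=d);save(f"pics/{c}0.png",a,1.4)
    P=cloud(c,d)
    for l in("tin","holder","tin_knuckle","hinge_axis"):
        if l in("tin","holder"):
            for o in outline_of(l,c):
                m=o["pixels"]&(d>0);print(c,l,round(o["score"],2),np.round(np.array(o["location"])*[560,420]),"med",np.median(P[m],0).round(3))
        for o in tip_of(l,c):
            print(c,"tip",l,round(o["score"],2),np.round(np.array(o["location"])*[560,420],1))
s=read_state();print(s["time"],s["ee_pos"],s["eef_rot"],s["ft_force"],s["width"])
E
```

```text
scene tin 0.83 [301. 173.] med [ 0.419 -0.105  0.073]
scene tin 0.81 [273. 200.] med [ 0.539 -0.107  0.076]
scene tip tin 0.96 [319.6 246.4]
scene tip tin 0.75 [269.5 217. ]
scene tip tin 0.46 [177.2 259.7]
scene holder 0.82 [410. 297.] med [0.604 0.235 0.047]
scene holder 0.75 [265. 306.] med [0.761 0.047 0.044]
scene tip holder 0.9 [280.4 304.7]
scene tip holder 0.56 [418.6 294.9]
scene tip tin_knuckle 0.58 [313.3 230.9]
scene tip hinge_axis 0.72 [415.5 264.8]
scene tip hinge_axis 0.55 [261.8 273.4]
top tin 0.94 [290. 299.] med [ 0.406 -0.118  0.099]
top tin 0.81 [286. 239.] med [ 0.516 -0.12   0.1  ]
top tin 0.63 [214. 228.] med [0.535 0.014 0.099]
top tip tin 0.84 [284.5 244.2]
top tip tin 0.72 [284.9 300. ]
top tip tin 0.71 [218.9 231.5]
top holder 0.93 [216. 142.] med [0.72  0.026 0.044]
top holder 0.78 [113. 218.] med [0.554 0.213 0.044]
top tip holder 0.92 [213.5 156.6]
top tip holder 0.61 [117.3 228.8]
top tip holder 0.3 [ 99.5 203.6]
top tip tin_knuckle 0.97 [285.1 218.7]
top tip tin_knuckle 0.95 [214.7 206. ]
top tip tin_knuckle 0.75 [299.3 285.7]
top tip hinge_axis 0.76 [214.9 116.4]
top tip hinge_axis 0.75 [ 99.1 203.3]
top tip hinge_axis 0.64 [115.7 229.8]
0.7 [ 0.14542657 -0.60785216  0.23658624] [9.93115947e-01 1.17135448e-01 1.93868343e-05 4.71490804e-05] [-0.21876078 -0.07358445  0.68661035] 0.08677471311265385
```

View pics/scene0.png

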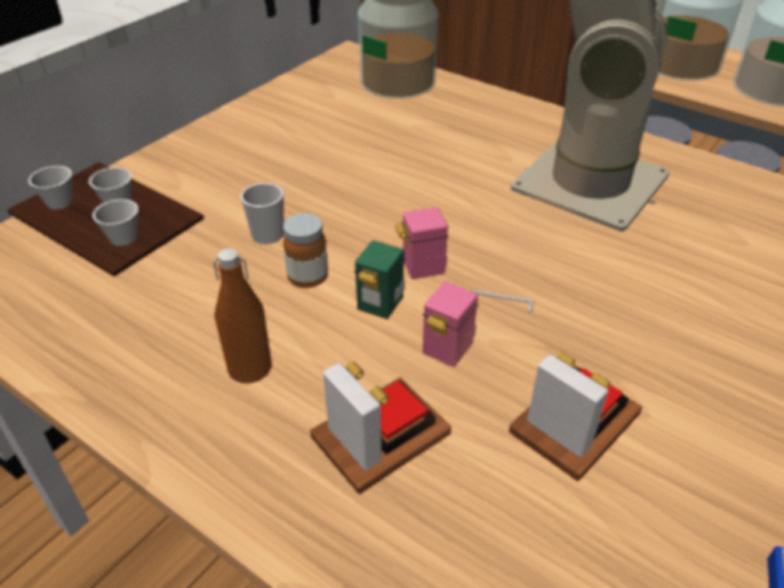

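View pics/top0.png

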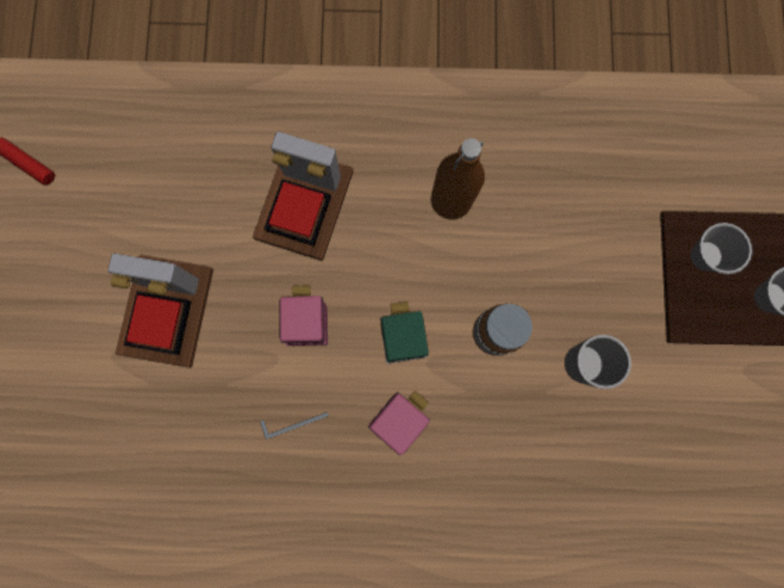

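The green tin is at top px (289,240). Its look-alikes are the pinks at (216,228) and (285,302). The two holders are at (113,230) and (213,150). Robot-left (+y) is image left, so I choose the holder at (113,230), y≈0.21. Next I'll measure the poses and make one crop.

Run:
```python
from h import *
def fit(Q,n):
    r=cv2.minAreaRect((Q[:,:2]*1000).astype(np.float32));print(n,len(Q),"rect",np.round(r[0],1),np.round(r[1],1),round(r[2],1),"mean",np.round(Q.mean(0)*1000,1))
for c in("top","scene"):
    z=np.load(c+"0.npz");a=z["a"].astype(int);d=z["d"];P=cloud(c,d)
    r,g,b=a[...,0],a[...,1],a[...,2]
    ok=(d>0)
    near=lambda x,y,R:ok&(np.hypot(P[...,0]-x,P[...,1]-y)<R)
    H=P[near(.52,-.12,.055)]; fit(H[abs(H[:,2]-.1)<.006],c+" tin top")
    m=near(.57,.22,.12)
    red=m&(r>120)&(g<60); fit(P[red&(abs(P[...,2]-.046)<.006)],c+" plate")
    fit(P[m&(abs(P[...,2]-.018)<.005)],c+" plank")
    B=P[m&(abs(P[...,2]-.128)<.004)]; fit(B,c+" blocktop")
    fr=P[m&(abs(P[...,2]-.034)<.004)];fit(fr,c+" frame")
    # brass
    br=m&(r>g+15)&(g>b+30)&(P[...,2]>.1)
    fit(P[br],c+" brass hold") if br.sum()>3 else 0
    br=near(.55,-.12,.06)&(r>g+15)&(g>b+30)&(P[...,2]>.07)
    fit(P[br],c+" brass tin") if br.sum()>3 else 0
a=np.load("top0.npz")["a"];b=np.load("scene0.npz")["a"]
save("pics/crop1.png",np.hstack([a[170:280,70:180],a[185:295,235:345],b[230:340,350:460]]),2.4)
```

```text
top tin top 980 rect [ 516.5 -121.3] [60.1 56. ] 9.8 mean [ 515.9 -121.1   99.9]
top plate 972 rect [531.3 229.7] [60.5 62.8] 81.4 mean [531.1 229.6  46.4]
top plank 1573 rect [552. 227.] [110.9 150.2] 81.5 mean [539.8 215.1  18.2]
top blocktop 805 rect [585.5 222.2] [85.  41.8] 81.7 mean [588.9 220.7 127.7]
top frame 388 rect [548.7 226.2] [ 82.  113.8] 81.5 mean [533.9 221.8  34.2]
top brass hold 174 rect [571.8 223.5] [69.3 14.4] 81.6 mean [571.1 222.6 124.8]
top brass tin 76 rect [ 554.6 -114.3] [11.6 22.5] 1.5 mean [ 554.5 -114.7   89.8]
scene tin top 532 rect [ 517.3 -120.1] [62.4 56.9] 9.9 mean [ 519.7 -118.4   99.6]
scene plate 128 rect [515.8 243.7] [76.5 36.1] 44.3 mean [522.6 252.3  46.2]
scene plank 1436 rect [553.2 226.9] [110.5 152. ] 81.6 mean [585.2 241.9  18. ]
scene blocktop 768 rect [587.6 222. ] [83.2 42.2] 81.9 mean [592.3 223.  127.7]
scene frame 264 rect [550.2 229.3] [ 81.9 117.7] 80.8 mean [570.7 242.8  33.9]
scene brass hold 150 rect [572.5 224.3] [68.4 12.2] 81.0 mean [573.3 225.4 125.4]
scene brass tin 101 rect [ 553.5 -121.9] [41.7 19.2] 89.5 mean [ 555.4 -114.3   87.3]
```

View pics/crop1.png

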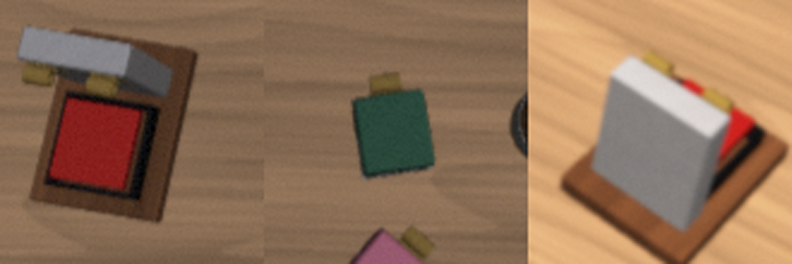

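The crop shows the green tin with its single knuckle towards +x, and the left holder with its plate in front of the block. The tin is at about (516.5,-121), yaw 9.8°. The holder origin is at about (532.8,229.8), yaw -8.5°.

```bash
cat >> h.py <<'E'
from scipy.spatial.transform import Rotation as Ro
def plan(pos,yaw):
    s=read_state();R=Ro.from_quat(s["eef_rot"])
    y=np.radians(yaw);T=Ro.from_matrix(np.array([[np.cos(y),np.sin(y),0],[np.sin(y),-np.cos(y),0],[0,0,-1]]))
    print("t",s["time"],"pos",np.round(s["ee_pos"],4),"F",np.round(s["ft_force"],1),"M",np.round(s["torque"],2),"w",round(s["width"],4),"j",np.round(s["joint_positions"],2))
    print("turn",np.round((R.inv()*T).as_rotvec(degrees=True),2),"shift",np.round(R.inv().apply(np.array(pos)-s["ee_pos"]),4))
E
python3 -c "
from h import *
plan([.5165,-.121,.237],9.8)"
```

```text
t 0.7 pos [ 0.1454 -0.6079  0.2366] F [-0.2 -0.1  0.7] M [ 0.02 -0.   -0.05] w 0.0868 j [ 1.31  0.33 -0.06  1.46  0.02  1.35 -0.09]
turn [ 0.01 -0.    3.65] shift [ 4.742e-01 -3.872e-01 -4.000e-04]
```

drive_tool(deltas=[[0, 0, 3.65, 0.4742, -0.3872, 0, -1], [0, 0, 3.65, 0.4742, -0.3872, 0, -1], [0, 0, 3.65, 0.4742, -0.3872, 0, -1], [0, 0, 3.65, 0.4742, -0.3872, 0, -1], [0, 0, 3.65, 0.4742, -0.3872, 0, -1], [0, 0, 3.65, 0.4742, -0.3872, 0, -1], [0, 0, 3.65, 0.4742, -0.3872, 0, -1], [0, 0, 3.65, 0.4742, -0.3872, 0, -1], [0, 0, 3.65, 0.4742, -0.3872, 0, -1], [0, 0, 3.65, 0.4742, -0.3872, 0, -1], [0, 0, 3.65, 0.4742, -0.3872, 0, -1], [0, 0, 3.65, 0.4742, -0.3872, 0, -1]], squeeze=40)

```text
time: 1.9
ee_pos: [0.5101, -0.129, 0.237]
eef_rot: [0.996, 0.085, 0.0, 0.0]
ft_force: [1.4, -0.6, -0.3]
width: 0.0871
```

```bash
python3 -c "
from h import *
plan([.5165,-.121,.150],9.8)"
```

```text
t 1.9 pos [ 0.5101 -0.129   0.237 ] F [ 1.4 -0.6 -0.3] M [-0.02 -0.07 -0.04] w 0.0871 j [ 0.66  0.15 -0.55  1.7   0.08  1.31 -1.3 ]
turn [ 0.04 -0.04 -0.02] shift [ 0.0076 -0.0069  0.087 ]
```

drive_tool(deltas=[[0, 0, 0, 0, 0, 0, -1], [0, 0, 0, 0, 0, 0, -1], [0, 0, 0, 0, 0, 0, -1]])

```text
time: 2.2
ee_pos: [0.5086, -0.1319, 0.2365]
eef_rot: [0.996, 0.085, -0.0, 0.0]
ft_force: [-0.7, -0.1, 0.3]
width: 0.0868
```

```bash
python3 -c "
from h import *
plan([.5165,-.121,.075],9.8)"
```

```text
t 2.2 pos [ 0.5086 -0.1319  0.2365] F [-0.7 -0.1  0.3] M [-0.04  0.04  0.02] w 0.0868 j [ 0.66  0.15 -0.54  1.7   0.08  1.31 -1.3 ]
turn [ 0.03  0.03 -0.09] shift [ 0.0097 -0.0095  0.1615]
```

drive_tool(deltas=[[0, 0, 0, 0.0097, -0.0095, 0, -1], [0, 0, 0, 0.0097, -0.0095, 0.04, -1], [0, 0, 0, 0.0097, -0.0095, 0.08, -1], [0, 0, 0, 0.0097, -0.0095, 0.11, -1], [0, 0, 0, 0.0097, -0.0095, 0.14, -1], [0, 0, 0, 0.0097, -0.0095, 0.161, -1], [0, 0, 0, 0.0097, -0.0095, 0.161, -1], [0, 0, 0, 0.0097, -0.0095, 0.161, -1], [0, 0, 0, 0.0097, -0.0095, 0.161, -1]])

```text
time: 3.1
ee_pos: [0.5181, -0.1199, 0.0771]
eef_rot: [0.996, 0.085, 0.001, 0.0]
ft_force: [-0.4, 0.0, 0.5]
width: 0.0873
```

```bash
python3 -c "
from h import *
plan([.5165,-.121,.075],9.8)"
```

```text
t 3.1 pos [ 0.5181 -0.1199  0.0771] F [-0.4  0.   0.5] M [-0.1   0.02 -0.01] w 0.0873 j [ 0.61  0.33 -0.53  1.86  0.2   1.   -1.41]
turn [ 0.06 -0.12 -0.02] shift [-0.0018  0.0008  0.0021]
```

Good; close the gripper.

drive_tool(deltas=[[0, 0, 0, -0.001, 0.0008, 0.001, 0.2], [0, 0, 0, -0.001, 0.0008, 0.001, 1], [0, 0, 0, -0.001, 0.0008, 0.001, 1], [0, 0, 0, -0.001, 0.0008, 0.001, 1], [0, 0, 0, -0.001, 0.0008, 0.001, 1], [0, 0, 0, -0.001, 0.0008, 0.001, 1], [0, 0, 0, -0.001, 0.0008, 0.001, 1], [0, 0, 0, -0.001, 0.0008, 0.001, 1]], squeeze=40)

```text
time: 3.9
ee_pos: [0.5164, -0.1208, 0.0747]
eef_rot: [0.996, 0.085, 0.0, 0.0]
ft_force: [-0.4, -2.2, 3.1]
width: 0.0558
```

```bash
python3 -c "
from h import *
plan([.5165,-.121,.235],9.8)"
```

```text
t 3.9 pos [ 0.5164 -0.1208  0.0747] F [-0.4 -2.2  3.1] M [-0.24 -0.05 -0.01] w 0.0558 j [ 0.61  0.33 -0.53  1.87  0.2   1.   -1.41]
turn [ 0.02 -0.01 -0.01] shift [ 1.000e-04  3.000e-04 -1.603e-01]
```

drive_tool(deltas=[[0, 0, 0, 0, 0, -0.02, 1], [0, 0, 0, 0, 0, -0.06, 1], [0, 0, 0, 0, 0, -0.1, 1], [0, 0, 0, 0, 0, -0.14, 1], [0, 0, 0, 0, 0, -0.16, 1], [0, 0, 0, 0, 0, -0.16, 1], [0, 0, 0, 0, 0, -0.16, 1], [0, 0, 0, 0, 0, -0.16, 1]])

```text
time: 4.7
ee_pos: [0.5152, -0.1205, 0.2323]
eef_rot: [0.996, 0.085, -0.002, -0.001]
ft_force: [-0.1, 0.1, -3.9]
width: 0.0559
```

```bash
python3 -c "
from h import *
plan([.5328,.2298,.235],-8.5)"
```

```text
t 4.7 pos [ 0.5152 -0.1205  0.2323] F [-0.1  0.1 -3.9] M [ 0.06 -0.    0.03] w 0.0559 j [ 0.65  0.17 -0.56  1.69  0.09  1.31 -1.33]
turn [-0.06  0.19 18.3 ] shift [ 0.077  -0.3422 -0.0024]
```

drive_tool(deltas=[[0, 0, 1.5, 0.006, -0.028, -0.002, 1], [0, 0, 3.7, 0.015, -0.068, -0.002, 1], [0, 0, 5.9, 0.025, -0.11, -0.002, 1], [0, 0, 8, 0.034, -0.15, -0.002, 1], [0, 0, 10.2, 0.043, -0.19, -0.002, 1], [0, 0, 12.3, 0.052, -0.23, -0.002, 1], [0, 0, 14.4, 0.061, -0.27, -0.002, 1], [0, 0, 16.5, 0.07, -0.31, -0.002, 1], [0, 0, 18.3, 0.077, -0.342, -0.002, 1], [0, 0, 18.3, 0.077, -0.342, -0.002, 1], [0, 0, 18.3, 0.077, -0.342, -0.002, 1], [0, 0, 18.3, 0.077, -0.342, -0.002, 1]])

```text
time: 5.9
ee_pos: [0.5339, 0.2281, 0.2353]
eef_rot: [0.997, -0.075, -0.001, 0.001]
ft_force: [0.1, 0.3, -4.2]
width: 0.0555
```

drive_tool(deltas=[[0, 0, 0, 0, 0, 0, 1], [0, 0, 0, 0, 0, 0, 1], [0, 0, 0, 0, 0, 0, 1]])

```text
time: 6.2
ee_pos: [0.5341, 0.2288, 0.2366]
eef_rot: [0.997, -0.075, 0.0, 0.0]
ft_force: [0.0, -0.1, -4.0]
width: 0.0558
```

```bash
cat > look.py <<'E'
import sys
from h import *
n=sys.argv[1]
plan([.5328,.2298,.17],-8.5)
y=np.radians(-8.5);ex=np.array([np.cos(y),np.sin(y)]);ey=np.array([-ex[1],ex[0]])
O=np.array([.5328,.2298])
ims=[]
for c,(v,u) in(("top",(150,40)),("scene",(180,340))):
    a,d=camera(c);P=cloud(c,d);a_=a.astype(int);r,g,b=a_[...,0],a_[...,1],a_[...,2]
    ims.append(a[v:v+150,u:u+150])
    L=np.stack([(P[...,:2]-O)@ex,(P[...,:2]-O)@ey,P[...,2]],-1)*1000
    m=(d>0)&(abs(L[...,0])<90)&(abs(L[...,1])<70)
    def pr(s,k):
        if k.sum()>4:
            Q=L[k];print(c,s,k.sum(),"lo",np.percentile(Q,3,0).round(1),"hi",np.percentile(Q,97,0).round(1),"mean",Q.mean(0).round(1))
    brass=m&(r>g+15)&(g>b+30)&(L[...,2]>95)
    for s,k in(("brass",brass),("green",m&(g>r+15)&(L[...,2]>30)),("red",m&(r>120)&(g<60))): pr(s,k)
    nl,lab=cv2.connectedComponents(brass.astype(np.uint8))
    for i in range(1,nl): pr(f" brass{i}",lab==i)
save(f"pics/{n}.png",np.hstack(ims),2.6)
E
python3 look.py over
```

```text
t 6.2 pos [0.5341 0.2288 0.2366] F [ 0.  -0.1 -4. ] M [ 0.06 -0.01 -0.02] w 0.0558 j [ 0.12  0.32 -0.74  1.55  0.22  1.36 -2.36]
turn [ 0.02 -0.02 -0.05] shift [-0.0014 -0.0008  0.0666]
top brass 97 lo [  9.5 -34.2 116.7] hi [ 45.9  10.  325.5] mean [ 36.6 -19.9 171. ]
top green 285 lo [-12.8 -28.  260.2] hi [ 23.7  10.4 317.7] mean [  5.3   1.3 264.8]
top red 662 lo [-31.  -29.3  43.6] hi [27.9  9.  49.4] mean [ -1.6 -10.   46.3]
top  brass1 18 lo [ 42.5   0.7 250. ] hi [ 46.1  11.  254.1] mean [ 44.1   6.2 252. ]
top  brass2 10 lo [  7.5 -12.7 321.9] hi [ 14.7  -7.5 325.9] mean [ 11.7 -10.2 324.6]
top  brass3 68 lo [ 33.1 -34.2 115.6] hi [ 45.7 -20.8 128.7] mean [ 39.  -28.4 124.7]
scene brass 796 lo [-21.9 -51.2 123.3] hi [ 47.4  60.  483.8] mean [ 27.3   4.9 258.1]
scene green 1654 lo [-11.8 -24.8 172.5] hi [ 32.9  27.8 263.9] mean [ 21.3   4.4 235.4]
scene red 131 lo [-29.3 -26.6  42.5] hi [12.  31.2 48.5] mean [-12.8  21.1  46. ]
scene  brass1 12 lo [ -6.7  39.1 504.9] hi [  5.3  43.1 521.5] mean [ -1.9  40.4 512.2]
scene  brass3 6 lo [-12.1  38.6 492.6] hi [ -3.1  41.6 498.4] 
[... 301 characters left out ...]
2 11 lo [-19.6  49.3 362.6] hi [-16.   49.9 379.3] mean [-17.5  49.6 371.2]
scene  brass24 171 lo [ 24.  -58.  317.1] hi [ 28.4  20.  323.7] mean [ 25.9 -19.7 320.3]
scene  brass44 24 lo [ 31.9  59.7 298.1] hi [ 40.4  61.9 316.1] mean [ 36.8  60.7 308.5]
scene  brass47 256 lo [ 31.  -11.2 222.5] hi [ 48.2  11.5 253.9] mean [ 39.3   0.7 244.1]
scene  brass50 10 lo [ -7.7  36.5 237.9] hi [ -1.   39.8 257.7] mean [ -4.5  38.  248.3]
scene  brass63 30 lo [-22.1  26.3 166.1] hi [ 29.8  27.8 172. ] mean [  5.8  27.2 168.7]
scene  brass74 75 lo [ 34.6 -33.6 116.8] hi [ 45.4 -14.6 129. ] mean [ 40.6 -23.1 125.2]
scene  brass77 79 lo [ 34.3  15.  117.3] hi [ 45.7  34.  128.6] mean [ 40.9  25.4 125.5]
```

View pics/over.png

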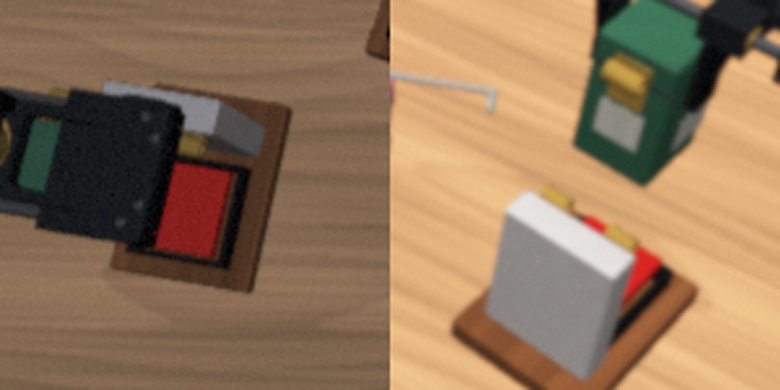

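The scene view shows the tin knuckle (px 626,80 in the crop) centred in y over the gap (0.15 against 0.2 mm), with the tin about 2 mm too far towards the block. I'll correct that while lowering to just above the knuckles.

drive_tool(deltas=[[0, 0, 0, -0.002, 0, 0.01, 1], [0, 0, 0, -0.002, 0, 0.03, 1], [0, 0, 0, -0.002, 0, 0.05, 1], [0, 0, 0, -0.002, 0, 0.07, 1], [0, 0, 0, -0.002, 0, 0.085, 1], [0, 0, 0, -0.002, 0, 0.098, 1], [0, 0, 0, -0.002, 0, 0.098, 1], [0, 0, 0, -0.002, 0, 0.098, 1], [0, 0, 0, -0.002, 0, 0.098, 1], [0, 0, 0, -0.002, 0, 0.098, 1]])

```text
time: 7.3
ee_pos: [0.5324, 0.23, 0.1394]
eef_rot: [0.997, -0.074, 0.001, -0.0]
ft_force: [-0.3, -0.2, -2.9]
width: 0.0555
```

```bash
python3 look.py near | grep -v "scene  brass.* \[ *-*[0-9.]* *-*[0-9.]* *[2-5][0-9][0-9]"
```

```text
t 7.3 pos [0.5324 0.23   0.1394] F [-0.3 -0.2 -2.9] M [ 0.04 -0.   -0.01] w 0.0555 j [ 0.1   0.4  -0.72  1.67  0.28  1.17 -2.41]
turn [-0.04 -0.08 -0.  ] shift [ 0.0005  0.0002 -0.0306]
top brass 35 lo [ -8.9 -11.8 124.6] hi [ 44.6  30.8 228.2] mean [ 29.7   3.6 173.6]
top green 204 lo [-15.3 -32.  163. ] hi [ 20.3   6.5 220.1] mean [  2.6  -2.4 168.9]
top  brass1 24 lo [ 39.9  -2.3 124.3] hi [ 44.8  31.4 157.7] mean [ 41.9   9.7 149.1]
top  brass2 6 lo [  7.4 -10.3 225.3] hi [ 11.7  -7.3 228.3] mean [  9.9  -9.2 226.8]
scene brass 641 lo [-24.9 -52.8 122.9] hi [ 45.4  61.3 413.5] mean [ 24.9   6.6 196.9]
scene green 964 lo [-21.4 -25.4 124.6] hi [ 31.2  28.5 206.5] mean [ 16.5   4.2 159.3]
scene red 106 lo [-27.6  22.1  40.8] hi [12.6 31.3 70.8] mean [-8.1 27.5 47.8]
scene  brass42 207 lo [ 29.1 -11.1 125.4] hi [ 45.9  12.5 157.2] mean [ 37.6   1.3 148.2]
scene  brass47 70 lo [ 34.3 -33.7 118.4] hi [ 45.8 -15.  128.3] mean [ 40.7 -23.6 125.4]
scene  brass51 82 lo [ 29.9   9.5 114.6] hi [ 45.2  34.1 128.6] mean [ 40.1  23.9 124.7]
```

View pics/near.png

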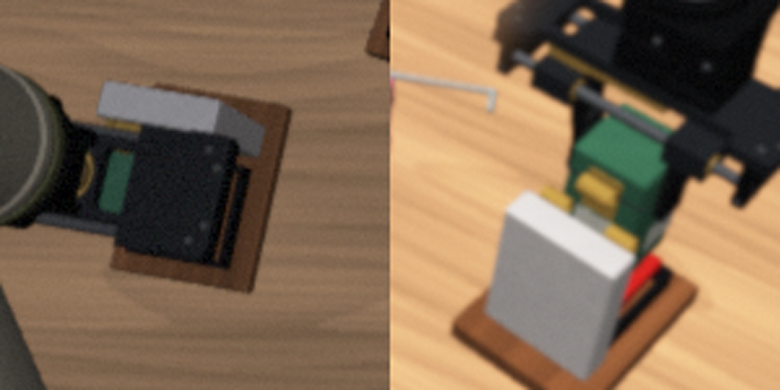

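Knuckle between the holder's knuckles in view (px 598,185 in the crop) and x matches. I'll shift y by 0.5 mm and lower slowly.

drive_tool(deltas=[[0, 0, 0, 0, 0.0005, 0.002, 1], [0, 0, 0, 0, 0.0005, 0.005, 1], [0, 0, 0, 0, 0.0005, 0.008, 1], [0, 0, 0, 0, 0.0005, 0.011, 1], [0, 0, 0, 0, 0.0005, 0.014, 1], [0, 0, 0, 0, 0.0005, 0.017, 1], [0, 0, 0, 0, 0.0005, 0.017, 1], [0, 0, 0, 0, 0.0005, 0.017, 1]], squeeze=50)

```text
time: 8.2
ee_pos: [0.5318, 0.2293, 0.1215]
eef_rot: [0.997, -0.074, -0.0, 0.0]
ft_force: [-0.0, 0.1, -4.9]
width: 0.056
```

```bash
python3 -c "
from h import *
plan([.5328,.2298,.1107],-8.5)"
```

```text
t 8.2 pos [0.5318 0.2293 0.1215] F [-0.   0.1 -4.9] M [-0.01  0.    0.02] w 0.056 j [ 0.1   0.42 -0.72  1.69  0.3   1.14 -2.42]
turn [0.01 0.   0.01] shift [ 0.0009 -0.0006  0.0108]
```

The knuckle is about 3 mm into the gap with no contact forces. Pressing on.

drive_tool(deltas=[[0, 0, 0, 0.0004, 0, 0.002, 1], [0, 0, 0, 0.0004, 0, 0.004, 1], [0, 0, 0, 0.0004, 0, 0.006, 1], [0, 0, 0, 0.0004, 0, 0.008, 1], [0, 0, 0, 0.0004, 0, 0.0095, 1], [0, 0, 0, 0.0004, 0, 0.0095, 1], [0, 0, 0, 0.0004, 0, 0.0095, 1]])

```text
time: 8.9
ee_pos: [0.5324, 0.2295, 0.1128]
eef_rot: [0.997, -0.074, 0.0, -0.0]
ft_force: [-3.4, -1.9, 8.3]
width: 0.0559
```

```bash
python3 -c "
from h import *
plan([.5328,.2298,.1107],-8.5)"
```

```text
t 8.9 pos [0.5324 0.2295 0.1128] F [-3.4 -1.9  8.3] M [-0.27  1.    0.04] w 0.0559 j [ 0.09  0.43 -0.71  1.7   0.3   1.13 -2.43]
turn [-0.01 -0.04  0.01] shift [ 0.0003 -0.0004  0.0021]
```

drive_tool(deltas=[[0, 0, 0, 0, 0, 0.001, 1], [0, 0, 0, 0, 0, 0.002, 1], [0, 0, 0, 0, 0, 0.003, 1], [0, 0, 0, 0, 0, 0.003, 1], [0, 0, 0, 0, 0, 0.003, 1]])

```text
time: 9.4
ee_pos: [0.5325, 0.2295, 0.1105]
eef_rot: [0.997, -0.074, 0.001, 0.0]
ft_force: [-5.9, -3.5, 14.9]
width: 0.0559
```

```bash
python3 look.py pressed | grep -v "scene  brass.* \[ *-*[0-9.]* *-*[0-9.]* *[2-5][0-9][0-9]"
```

```text
t 9.4 pos [0.5325 0.2295 0.1105] F [-5.9 -3.5 14.9] M [-0.62  1.59  0.04] w 0.0559 j [ 0.09  0.43 -0.71  1.7   0.31  1.12 -2.43]
turn [ 0.   -0.07 -0.  ] shift [ 0.0003 -0.0004 -0.0595]
top brass 72 lo [ -4.1 -12.9 120.3] hi [ 45.9  32.  199.6] mean [ 35.5  11.4 139. ]
top green 190 lo [-15.7 -32.5 134.2] hi [ 20.7   4.7 200. ] mean [  2.6  -4.8 141.6]
top  brass1 59 lo [ 39.6  -3.2 120.1] hi [ 45.9  32.2 129. ] mean [ 42.4  16.4 125.9]
top  brass2 10 lo [  2.4 -13.4 196.4] hi [ 12.2  -9.4 200.4] mean [  7.7 -11.5 198.4]
scene brass 564 lo [-28.1 -53.2 118.2] hi [ 45.1  60.6 415.8] mean [ 22.8   8.2 193.8]
scene green 740 lo [-23.1 -26.9 125.3] hi [ 32.5  27.8 179.7] mean [ 13.5   0.6 137. ]
scene red 73 lo [-29.6  26.6  33.6] hi [12.6 31.  45.7] mean [-8.1 28.7 38.1]
scene  brass27 112 lo [ -7.1 -57.8 157.4] hi [ 26.4  20.1 197.4] mean [ 23.5 -19.8 192.9]
scene  brass37 274 lo [ 29.7 -31.9 118. ] hi [ 45.6  33.  128.2] mean [ 39.4   1.  125.1]
scene  brass38 18 lo [ 30.6  59.9 170.7] hi [ 41.   61.7 190. ] mean [ 35.5  60.8 182.1]
scene  brass40 7 lo [-11.   36.3 101.4] hi [ -4.7  37.6 120. ] mean [ -8.2  36.8 111. ]
```

View pics/pressed.png

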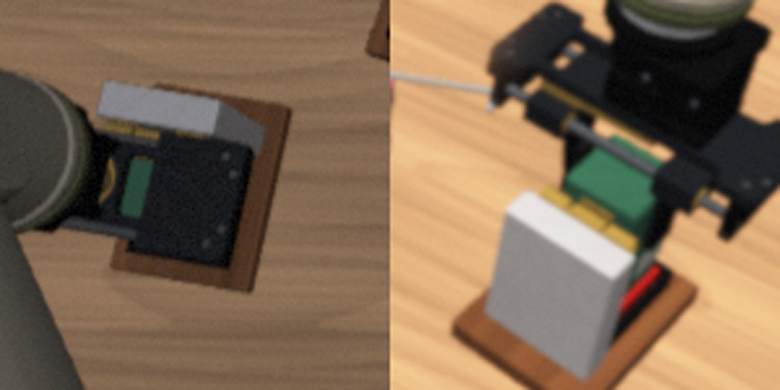

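Run:
```python
from h import *
y=np.radians(-8.5);ex=np.array([np.cos(y),np.sin(y)]);ey=np.array([-ex[1],ex[0]]);O=np.array([.5328,.2298])
D=[camera("scene") for _ in range(4)];a=D[0][0];d=np.median([x[1] for x in D],0)
P=cloud("scene",d);L=np.stack([(P[...,:2]-O)@ex,(P[...,:2]-O)@ey,P[...,2]],-1)*1000
c=a.astype(int);r,g,b=c[...,0],c[...,1],c[...,2]
k=(g>r+15)&(abs(L[...,2]-136)<4)&(abs(L[...,0])<34)&(abs(L[...,1])<30);Q=L[k]
A=np.c_[Q[:,:2],np.ones(len(Q))];print("top plane (slopes,z)",np.linalg.lstsq(A,Q[:,2],rcond=None)[0].round(4),len(Q),Q.min(0).round(1),Q.max(0).round(1))
k=(r>g+15)&(g>b+30)&(abs(L[...,2]-124)<7)&(abs(L[...,0]-39)<11)&(abs(L[...,1])<36);B=L[k]
for lo,hi in((-34,-16),(-11,11),(16,34)):
    q=B[(B[:,1]>lo)&(B[:,1]<hi)];q=q[(q[:,2]>123)]
    print(lo,len(q),"z95",np.percentile(q[:,2],95).round(2),"x at top",q[q[:,2]>np.percentile(q[:,2],70),0].mean().round(2),"xhi",np.percentile(q[:,0],95).round(1))
save("pics/kn.png",a[240:300,385:455],8)
```

```text
top plane (slopes,z) [-2.990000e-02 -4.900000e-03  1.361813e+02] 609 [-26.5 -29.6 132. ] [ 31.2  28.5 138.7]
-34 62 z95 128.15 x at top 40.14 xhi 44.8
-11 100 z95 127.63 x at top 39.38 xhi 45.0
16 63 z95 127.81 x at top 39.17 xhi 45.0
```

View pics/kn.png

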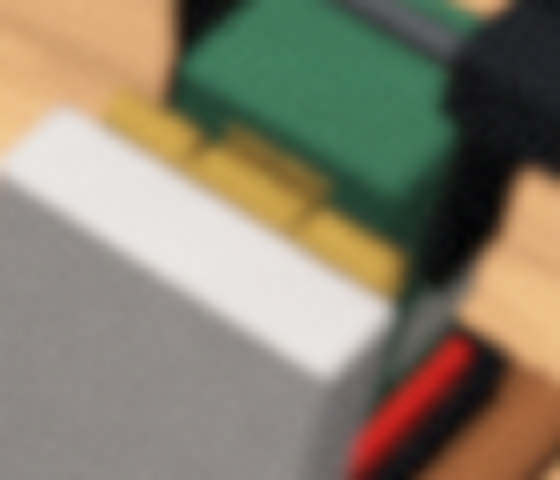

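drive_tool(deltas=[[0, 0, 0, -0.0004, 0, 0, 1], [0, 0, 0, -0.0004, 0, 0, 1], [0, 0, 0, -0.0004, 0, 0, 1]])

```text
time: 10.0
ee_pos: [0.5324, 0.2295, 0.1106]
eef_rot: [0.997, -0.074, 0.001, -0.0]
ft_force: [-4.9, -2.5, 13.7]
width: 0.0554
```

The three knuckles look collinear (kn.png, px 110,110 to 400,260). The fitted top plane has a small slope, so I'll check it against the same fit before the grasp and in the current picture.

Run:
```python
from h import *
def f(a,d,O,yaw,z):
    y=np.radians(yaw);ex=np.array([np.cos(y),np.sin(y)]);ey=np.array([-ex[1],ex[0]])
    P=cloud("scene",d);L=np.stack([(P[...,:2]-O)@ex,(P[...,:2]-O)@ey,P[...,2]],-1)*1000
    c=a.astype(int);k=(c[...,1]>c[...,0]+15)&(abs(L[...,2]-z)<4)&(abs(L[...,0])<26)&(abs(L[...,1])<24)
    k=cv2.erode(k.astype(np.uint8),np.ones((3,3)))>0
    Q=L[k];A=np.c_[Q[:,:2],np.ones(len(Q))]
    for _ in range(4):
        s=np.linalg.lstsq(A,Q[:,2],rcond=None)[0];e=abs(Q[:,2]-A@s);w=e<2.5*np.median(e)+.2;A,Q=A[w],Q[w]
    print(s.round(4),len(Q),Q.min(0).round(1),Q.max(0).round(1))
z=np.load("scene0.npz");f(z["a"],z["d"],[.5165,-.121],9.8,100)
D=[camera("scene") for _ in range(4)];f(D[0][0],np.median([x[1] for x in D],0),[.5328,.2298],-8.5,136)
```

```text
[3.700000e-03 1.000000e-04 1.000708e+02] 235 [-22.2 -20.6  97.8] [ 25.4  21.1 102.5]
[ 2.190000e-02 -4.300000e-03  1.360451e+02] 272 [ -5.  -21.6 135.1] [ 24.5  21.5 137.5]
```

The slope estimates disagree in sign (noise over a 30 mm strip). The mean top height is 136.05 mm, against 136 expected. I'll press a little harder so it seats firmly flat, then check that it holds steady.

drive_tool(deltas=[[0, 0, 0, -0.0002, 0, 0.0005, 1], [0, 0, 0, -0.0003, 0, 0.001, 1], [0, 0, 0, -0.0003, 0, 0.001, 1], [0, 0, 0, -0.0003, 0, 0.001, 1], [0, 0, 0, -0.0003, 0, 0.001, 1]])

```text
time: 10.7
ee_pos: [0.5325, 0.2295, 0.1105]
eef_rot: [0.997, -0.074, 0.001, 0.0]
ft_force: [-6.9, -5.4, 21.8]
width: 0.0562
```

drive_tool(deltas=[[0, 0, 0, 0, 0, 0, 1], [0, 0, 0, 0, 0, 0, 1], [0, 0, 0, 0, 0, 0, 1], [0, 0, 0, 0, 0, 0, 1], [0, 0, 0, 0, 0, 0, 1], [0, 0, 0, 0, 0, 0, 1], [0, 0, 0, 0, 0, 0, 1], [0, 0, 0, 0, 0, 0, 1], [0, 0, 0, 0, 0, 0, 1], [0, 0, 0, 0, 0, 0, 1]])

```text
time: 11.7
ee_pos: [0.5325, 0.2295, 0.1105]
eef_rot: [0.997, -0.074, 0.001, 0.0]
ft_force: [-7.1, -6.0, 21.0]
width: 0.0561
```

Run:
```python
from h import *
plan([.5328,.2298,.1107],-8.5)
y=np.radians(-8.5);ex=np.array([np.cos(y),np.sin(y)]);ey=np.array([-ex[1],ex[0]]);O=np.array([.5328,.2298])
D=[camera("scene") for _ in range(9)];a=np.median([x[0] for x in D],0);d=np.median([x[1] for x in D],0)
P=cloud("scene",d);L=np.stack([(P[...,:2]-O)@ex,(P[...,:2]-O)@ey,P[...,2]],-1)*1000
r,g,b=a[...,0],a[...,1],a[...,2]
k=(r>g+15)&(g>b+30)&(abs(L[...,2]-124)<7)&(abs(L[...,0]-39)<11);B=L[k]
for lo,hi in((-34,-16),(-11,11),(16,34)):
    q=B[(B[:,1]>lo)&(B[:,1]<hi)&(B[:,0]>36)&(B[:,0]<43)]
    print(lo,len(q),"top z median",np.median(q[:,2]).round(2),"z90",np.percentile(q[:,2],90).round(2))
k=(r>120)&(g<60)&(abs(L[...,0])<36)&(abs(L[...,1]-29)<4);print("plate z",np.percentile(L[k][:,2],[25,50,75]).round(1),k.sum())
```

```text
t 11.7 pos [0.5325 0.2295 0.1105] F [-7.1 -6.  21. ] M [-1.05  1.8   0.  ] w 0.0561 j [ 0.09  0.43 -0.71  1.7   0.31  1.12 -2.43]
turn [-0.01 -0.16 -0.02] shift [ 0.0002 -0.0004 -0.0002]
-34 39 top z median 126.59 z90 127.38
-11 50 top z median 126.42 z90 127.18
16 41 top z median 126.88 z90 127.55
plate z [35.8 36.4 38.2] 72
```

At the hard stop: 8 N more moved it only 0.1 mm. The plate reads 36.4 mm, the knuckle tops are level within about 0.3 mm, and the force is steady.

```bash
python3 -c "
from bench import *
print(close_job())"
```

```text
the job is handed in; nothing more can be done
None
```

I put the green tin into the left-most holder and pressed it down to the plate's hard stop. I handed the job in while still gripping it (50 N) and holding it there.

**Final checks**
- **Plate:** it reads about 36.4 mm, against 36 mm when fully depressed. The push is steady at about 21 N. Pressing about 7 N harder lowered the tool by only about 0.1 mm, so it is on the stop.
- **Knuckles:** the tin's knuckle sits between the holder's two, and the three tops agree within about 0.5 mm in height. They also look in line in the close crop.
- **Time:** about 12 s of the 38 s used.

**Checks that disagreed or were not made**
- **Tin tilt:** two plane fits of the tin's top gave small slopes of opposite sign (-0.03 and +0.02). I took this as depth noise, since the knuckle heights and the mean top height (136.05 mm against 136) fit a level tin.
- **Sideways force:** a steady 9 N or so remains on the tool. It grew with the downward push, so I put it down to friction on the plate rather than a jam.
- **Other objects:** I did not re-check that the jar, cup, bottle and pin were unmoved. The arm passed well above everything on its path, and the force readings showed no contact on the way.

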